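# Free and seat the crank of the chile mill

## Robot

A 6-joint arm with a two-finger parallel gripper is mounted at the origin on the work surface. World frame = base frame: x ahead of the robot, y to its left, z up, the work surface at z = 0. Lengths are in m, angles in rad, forces in N, time in s.
With the tool pointing down it reaches from about 0.425 to 0.95 m from the base axis. Payload 3.5 kg.
Tool frame: the origin (TCP) lies between the finger pads; the fingertips stand 19 mm ahead of it and the grasp point (between the pads) is the TCP; z points along the fingers, y is the line along which they close (so a half turn about z gives the same grasp; the last joint's range is limited). The gripper opens to 85 mm and grips with 20 to 120 N. Pads are 22 mm wide; open, the fingers measure 114 mm over their backs; the gripper's body (76 mm by 85 mm) begins 54 mm behind the grasp point. The pads swing forward as they close: fully open they stand 13 mm farther back than shut.
Start: joints at [1.121, 0.286, 1.577, -0, 1.279, -0.15], TCP at [0.199, 0.645, 0.25] pointing down, gripper open.
Joint ranges: [-2.77, 2.77], [-0.9, 2.22], [0.21, 2.48], [-1.53, 4.67], [0.24, 2.81], [-2.84, 2.84]. Speed limits (rad/s): [2.79, 2.79, 3.14, 3.14, 3.14, 3.14].

## Interface

Orientations are given as a unit quaternion [x, y, z, w].
In Python, from plant import monitor, eyes, ctrl gives the robot as it stands.
- The arm moves only by the shell command python3 -m handwheel 'ROWS' [FORCE]. ROWS is JSON, a list of rows, each a list of 7 numbers: the shift along the tool's x, y, z in units of 40 cm (1.0 is 40 cm), then the turn, a rotation vector about the tool's x, y, z in units of pi rad (1.0 is pi rad), then the opening, from -1 (shut) to 1 (fully open). A call has 1 to 12 rows; each row is the pose to reach, as a shift and turn from the pose commanded when the call began, along the tool's axes at that moment, turning the shorter way round; what a row does not reach only later rows make up. A row lasts 1/8 s, in which the tool goes at most 62.5 mm and 10.7 degrees, less where a joint would pass 70% of its speed; a pose out of reach is approached as far as the arm can. A call with a number of a shift or a turn outside -1 to 1 is refused whole. A call with a gripper value outside its range is refused whole. The fingers move at their own pace and stop on an object; FORCE is the grip in N (left out, the last holds). Time passes only in rows, so rows that repeat a pose let the fingers close. It gives the time, the measured TCP pose, the force, the opening and the grip force at its end, in the units of the state.
- monitor.get_state(): the state, without advancing time (a new reading comes with each control period).
- eyes.read_camera(name): name is "scene" or "side" or "wrist"; returns the picture (480x640x3 uint8, red, green, blue); there is no depth.
- eyes.camera_params(name): a dict with "K" (3x3 intrinsics, pixels), "k1" (the pictures are not rectified: a ray, as slopes to the right and down, at radius r is drawn at 1 + k1 r^2 times it, then the intrinsics apply), "R" (3x3) and "t" (3): a world point X has camera coordinates R X + t. Camera axes: x right, y down, z forward; pixel columns grow to the right and rows downward; lengths in m; the calibration is good to about 2 mm. A picture is of the moment at which its call begins: read the wrist's pose just before it. camera_params takes no time and is no camera call; for the wrist camera it gives the pose at the moment of the call.
- ctrl.sign_off(): hands the job in; it is judged then, once.
The state is a dict: "time": time; "qpos": joint angles; "dq": joint speeds; "joint_efforts": joint torques, N m; "eef_pos": TCP position; "tcp_rot": TCP orientation; "contact_force": force on the tool from outside, world axes, zero at the start; "wrist_torque": the same for the moment, N m; "opening": opening from 0.0 (shut) to 1.0 (fully open); "finger_force": force on a finger pad.
Only numpy, scipy, OpenCV 4.12 (cv2) and the standard library are available. Lean on these libraries where they do the work, as an engineer would, in place of code of your own. Each camera call takes 0.05 s, during which the arm holds its last target. There are 200 camera calls.

## Task

Get the chile mill on the butcher block ready to grind: draw the thin steel stop plate up out of its slot on top of the mill and leave it inside the yellow bowl. Then seat the crank, which is only perched askew on the square spindle: push its arm round until the square hole lines up, and press the hub down until it is fully home on the collar. Keep the bowl upright and leave the other things on the block where they are.

Things in the scene. Friction and masses are not known exactly. Their poses are not given: they have to be found in the camera images.
- mill: Fixed wooden box mill, 190 x 190 mm, flat top 85 mm above the block. Origin under its centre; drawer faces its -x. Round collar in the centre of the top, 60 mm across, upper face at 89 mm. On the -x +y corner, 88 mm from the centre, a slotted bracket 60 mm long (along the diagonal), 22 wide, top at 109 mm, holds the stop plate upright.
- spindle_top (a point): Centre of the upper end of the square part of the mill's upright spindle: 18 x 18 mm, 44 mm out of the collar (end at z 133 mm), then a round pilot 18.6 across, 12 high. x, y square to its flats. Turns stiffly (0.06 N m). Crank perched: hub underside 14 mm above collar, hole askew by 25 to 65 deg. Home: underside on the collar, pilot 4 mm below hub top, any of the four ways round.
- crank: Loose two-armed steel crank, 0.4 kg. Origin: centre of hub's underside, x along the arms, z up. Hub 44 mm wide, 60 high, with a through hole: lower 30 mm round, 27 mm across; upper 30 mm square, 20 x 20, flats along x and y. Arms to x = +-96 mm, 18 wide, at z 36 to 44. Upright round ends: wooden knob at x = +83, 22 across, z 44 to 80; steel weight at x = -83, 30 across, z 44 to 60.
- crank_knob (a point): Middle of the upright wooden knob of the crank, 83 mm along the crank's x and 62 mm above its underside.
- plate: Thin loose steel stop plate, 46 mm wide (its x), 4 mm thick (its y), 87 mm high (its z), 60 g; its top 12 mm is a rolled grip edge 9 mm thick. Origin: middle of the lower edge. It stands loosely in the bracket's slot (24 mm deep, 6 mm wide, 50 mm long), foot at 85 mm and top at 172 mm above the block.
- plate_mid (a point): Middle of the stop plate, 43.5 mm above its lower edge.
- bowl: Loose yellow plastic bowl, 160 mm across the rim, 62 mm high, wall 4 mm. Origin: centre of its underside, z up. It stands to the left or the right of the mill.
- molcajete: Bystander: grey stone mortar on three legs, 160 mm across, 90 mm high, 2.2 kg. Origin: centre of its underside.
- pestle: Bystander: stone pestle standing on its thick end, 52 mm across, 78 mm high. Origin: centre of its underside.
- salsa_cup: Bystander: white ceramic cup, 68 mm across, 48 mm high. Origin: centre of its underside.
- jar: Bystander: amber glass jar, 44 mm across, 75 mm high. Origin: centre of its underside.
- whisk: Bystander: steel whisk lying on the block, 242 mm long along its x, up to 44 mm high.
- tongs: Bystander: bamboo tongs lying on the block, 220 mm long along their x, up to 20 mm high.

How it is judged:
By the outcome, as a careful person would: the job done as asked, in the order asked, and still so for the second after the job is handed in, with the robot touching nothing.
It also fails if it takes over 50 s, if anything falls off the work surface, if the arm or the gripper's body presses on something with over 40 N, if the wrist force passes 120 N, or if a joint passes its speed limit or range.

## Working session

There is one attempt and no reset: what is moved stays moved. The work goes in short steps, Python scripts to look and compute and a shell command to move; the robot and the scene stay as the last step left them, time stands still between calls to the robot, and variables do not carry over. Pictures are saved under pics/ and viewed, at most 10 in all, crops included, and the job is handed in when it is done.

```bash
ls; mkdir -p pics; python3 - <<'E'
from plant import monitor, eyes
import cv2
print(monitor.get_state())
for n in ["scene","side"]:
    im=eyes.read_camera(n); cv2.imwrite(f"pics/{n}0.png",im[:,:,::-1])
for n in ["scene","side","wrist"]: print(n,eyes.camera_params(n))
E
```

```text
pics
{'time': 0.0, 'qpos': array([ 1.12099519e+00,  2.87187292e-01,  1.57816342e+00, -9.57056401e-06,
        1.27861575e+00, -1.50034805e-01]), 'dq': array([-0.00022318,  0.00213936, -0.00015087,  0.00285002, -0.00177558,
       -0.00102253]), 'joint_efforts': array([-6.54312316e-04, -4.05980229e+01, -2.92625964e+01, -1.42129807e-04,
        5.84412002e-03, -1.60505431e-05]), 'eef_pos': array([0.19905303, 0.64434351, 0.24894006]), 'tcp_rot': array([ 1.49321134e-01,  9.88788041e-01, -1.13527542e-03, -3.46284931e-04]), 'contact_force': array([-0.00273129, -1.32789605, -0.84222735]), 'wrist_torque': array([-0.03423158,  0.02621881,  0.06047359]), 'finger_force': 0.0, 'opening': 1.0029228335097669}
scene {'K': array([[433.20032995,   0.        , 318.74945543],
       [  0.        , 433.20032995, 228.86822643],
       [  0.        ,   0.        ,   1.        ]]), 'k1': -0.06789468532890873, 'R': array([[-0.52079995,  0.85363935,  0.00820187],
       [ 0.73296714,  0.45206269, -0.50832913],
       [-0.4376375 , -0.25872609, -0.86112382]]), 't': array([ 0.29501268, -0.3716334 ,  1.18626705])}
side {'K': array([[532.73899236,   0.        , 315.30717926],
       [  0.        , 532.73899236, 247.73177772],
       [  0.        ,   0.        ,   1.        ]]), 'k1': -0.033359883405955304, 'R': array([[ 0.99914481, -0.0368496 ,  0.0187554 ],
       [-0.01379482, -0.72468601, -0.68894114],
       [ 0.03897898,  0.68809323, -0.72457459]]), 't': array([-0.57452669,  0.07506845,  1.20768674])}
wrist {'K': array([[393.78026278,   0.        , 325.48948445],
       [  0.        , 393.78026278, 235.14778137],
       [  0.        ,   0.        ,   1.        ]]), 'k1': -0.02406848558692175, 'R': array([[ 0.29501225,  0.95548928, -0.00282993],
       [ 0.91105904, -0.28039903,  0.302238  ],
       [ 0.28799166, -0.09174214, -0.9532283 ]]), 't': array([-0.67284988, -0.04057252,  0.37970576])}
```

View pics/scene0.png

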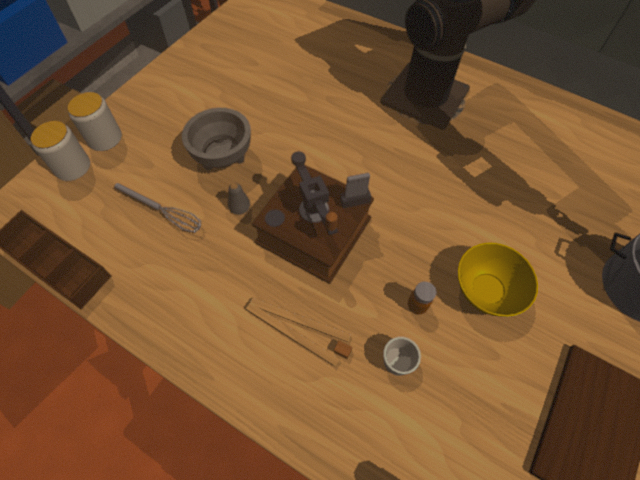

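View pics/side0.png

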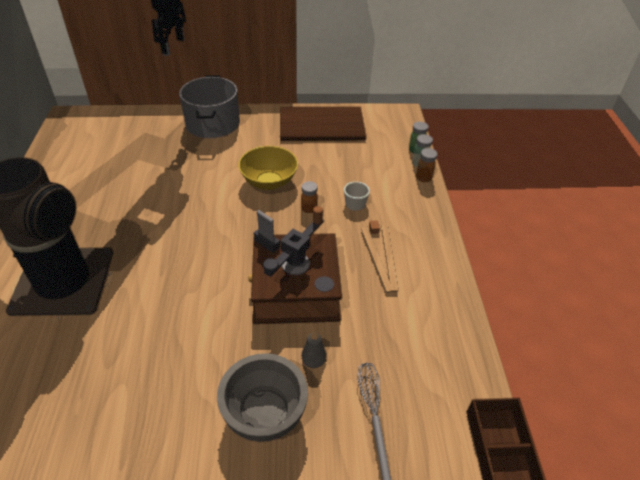

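```bash
cat > h.py <<'E'
import numpy as np, cv2
from plant import monitor, eyes
def par(n):
    p=eyes.camera_params(n); return p['K'],p['k1'],p['R'],p['t']
def proj(P,X):
    K,k,R,t=P; c=np.atleast_2d(X)@R.T+t; s=c[:,:2]/c[:,2:]
    s=s*(1+k*(s**2).sum(1,keepdims=True)); return s*[K[0,0],K[1,1]]+K[:2,2]
def ray(P,uv):
    K,k,R,t=P
    s=cv2.undistortPoints(np.array([[uv]],float),K,np.array([k,0,0,0.]))[0,0]
    return -R.T@t, R.T@np.array([s[0],s[1],1])
def onz(P,uv,z):
    o,d=ray(P,uv); return o+d*(z-o[2])/d[2]
def tri(obs):
    A=np.zeros((3,3));b=np.zeros(3)
    for P,uv in obs:
        o,d=ray(P,uv); d=d/np.linalg.norm(d); M=np.eye(3)-np.outer(d,d); A+=M;b+=M@o
    return np.linalg.solve(A,b)
E
python3 - <<'E'
import cv2,numpy as np
a=cv2.imread('pics/scene0.png')[145:285,245:385]; b=cv2.imread('pics/side0.png')[205:325,240:360]
f=lambda i:cv2.resize(i,(560,560),interpolation=cv2.INTER_CUBIC)
g=lambda i:np.clip(i.astype(float)*1.8,0,255).astype('uint8')
cv2.imwrite('pics/a.png',g(f(a)));cv2.imwrite('pics/b.png',g(f(b)))
E
```

```text
(no output)
```

View pics/a.png

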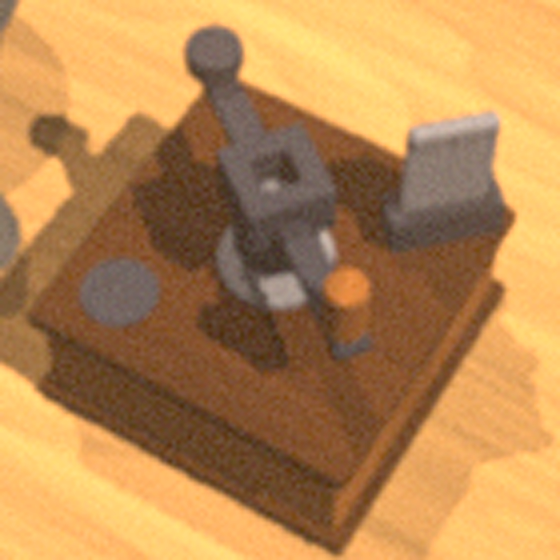

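View pics/b.png

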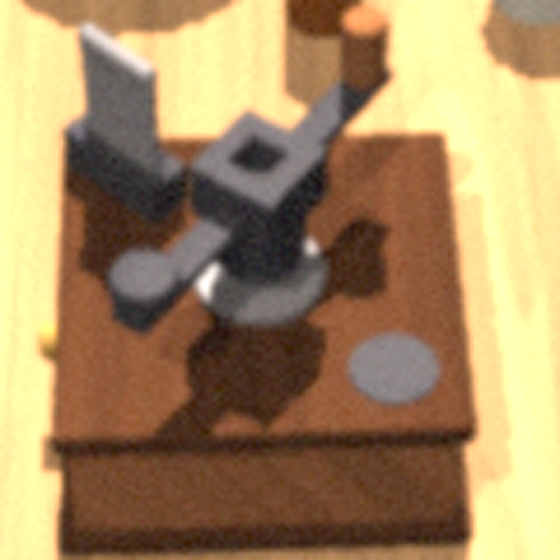

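```bash
cat > fit.py <<'E'
from h import *
from scipy.optimize import least_squares
S,D=par('scene'),par('side')
s=lambda *p:np.array(p)/4+[245,145]
d=lambda *p:np.array(p)/(560/120)+[240,205]
rz=lambda a:np.array([[np.cos(a),-np.sin(a),0],[np.sin(a),np.cos(a),0],[0,0,1]])
ms=s((340,488),(513,213),(35,315)); md=d((62,140),(445,137),(472,437),(55,445))
for n,P,m in (('s',S,ms),('d',D,md)): print(n,[onz(P,u,.085).round(4) for u in m])
print('plate top ends',tri([(S,s((410,133))[0]),(D,d((85,28))[0])]),tri([(S,s((497,120))[0]),(D,d((153,70))[0])]))
print([onz(S,s(u)[0],.172).round(4) for u in((410,133),(497,120))],[onz(D,d(u)[0],.172).round(4) for u in((85,28),(153,70))])
print('knob',tri([(S,s((348,285))[0]),(D,d((365,22))[0])]),'wt',tri([(S,s((214,55))[0]),(D,d((143,272))[0])]))
hs=s((220,155),(300,125),(333,185),(255,218)).mean(0);hd=d((253,112),(325,153),(268,205),(195,165)).mean(0)
print('hub',tri([(S,hs),(D,hd)]), onz(S,hs,.163),onz(D,hd,.163))
# bowl: rim extremes
for n,P in (('scene',S),('side',D)):
    im=cv2.imread(f'pics/{n}0.png'); h=cv2.cvtColor(im,cv2.COLOR_BGR2HSV)
    m=cv2.inRange(h,(20,190,60),(32,255,255)); k,l,st,c=cv2.connectedComponentsWithStats(m)
    i=1+st[1:,4].argmax(); print(n,st[i])
    pts=np.argwhere(l==i)[:,::-1]; hull=cv2.convexHull(pts.astype(np.int32))[:,0].astype(float)
    # render silhouette hull fit: rim circle r=.08 at z=.062 + base
    t=np.linspace(0,2*np.pi,72)
    def box(p):
        X=np.c_[p[0]+.08*np.cos(t),p[1]+.08*np.sin(t),0*t+.062]; return proj(P,X)
    x,y,w,hh=st[i][:4]
    f=lambda p:[box(p)[:,0].min()-x,box(p)[:,0].max()-(x+w-1),box(p)[:,1].min()-y]
    r=least_squares(f,onz(P,(x+w/2,y+hh/2),.04)[:2]); print(r.x,r.fun)
# jar etc
for nm,u,v in (('jar',(424,292),(310,189)),):
    print(nm,onz(S,u,.075),onz(D,v,.075),tri([(S,u),(D,v)]))
E
python3 fit.py
```

```text
s [array([0.6271, 0.0612, 0.085 ]), array([0.4432, 0.0575, 0.085 ]), array([ 0.6249, -0.1183,  0.085 ])]
d [array([0.4355, 0.0541, 0.085 ]), array([0.6208, 0.0528, 0.085 ]), array([ 0.621 , -0.1315,  0.085 ]), array([ 0.4405, -0.1319,  0.085 ])]
plate top ends [0.46857538 0.01866198 0.17607775] [0.46910847 0.03753764 0.16096305]
[array([0.4867, 0.0137, 0.172 ]), array([0.458 , 0.0452, 0.172 ])] [array([0.4522, 0.0388, 0.172 ]), array([0.4835, 0.0106, 0.172 ])]
knob [0.57914611 0.03373444 0.17828021] wt [ 0.48260121 -0.09817253  0.15652369]
hub [ 0.53081534 -0.03329315  0.15920827] [ 0.53319689 -0.0318533   0.163     ] [ 0.53077031 -0.0369894   0.163     ]
scene [ 458  242   80   75 4657]
[0.46547358 0.34856244] [-1.01083343  1.03063828 -0.11186904]
side [248 179  24  10  61]
[0.44297061 0.21267788] [-20.6484393   20.80344477  -2.86332261]
jar [0.57515441 0.23608379 0.075     ] [0.56860324 0.22380041 0.075     ] [0.56941825 0.23641616 0.06407509]
```

```bash
cat > go.py <<'E'
import sys
from h import *
from scipy.spatial.transform import Rotation as Ro
def go(p,yang=None,Rt=None):
    """row for TCP target p, tool down with closing line at yang deg (mod 180)"""
    s=monitor.get_state(); R0=Ro.from_quat(s['tcp_rot'])
    if Rt is None:
        best=None
        for k in (0,180):
            a=np.radians(yang+k); y=np.array([np.cos(a),np.sin(a),0]); z=np.array([0,0,-1.]); x=np.cross(y,z)
            Rc=Ro.from_matrix(np.c_[x,y,z]); v=(R0.inv()*Rc).as_rotvec()
            if best is None or np.linalg.norm(v)<np.linalg.norm(best): best=v
    else: best=(R0.inv()*Rt).as_rotvec()
    d=R0.inv().apply(np.array(p)-s['eef_pos'])
    print(np.round(np.r_[d/.4,best/np.pi],4).tolist(),'t',round(s['time'],2),'q6',s['qpos'][5].round(2),'pos',s['eef_pos'].round(4),'op',round(s['opening'],3),'F',s['contact_force'].round(1))
if __name__=='__main__':
    a=list(map(float,sys.argv[1:])); go(a[:3],a[3])
E
python3 go.py .469 .027 .27 45
```

```text
[-1.1005, -1.2754, -0.05, -0.0007, 0.0001, 0.1546] t 0.1 q6 -0.15 pos [0.1991 0.6444 0.2491] op 1.0 F [-0.2 -0.1  1.1]
```

```bash
python3 -m handwheel '[[-0.55,-0.638,-0.05,0,0,0,1],[-0.55,-0.638,-0.05,0,0,0,1],[-0.55,-0.638,-0.05,0,0,0,1],[-0.55,-0.638,-0.05,0,0,0,1],[-0.55,-0.638,-0.05,0,0,0,1],[-0.55,-0.638,-0.05,0,0,0,1]]'; python3 go.py .469 .027 .27 45
```

```text
time: 0.85
eef_pos: [0.3348, 0.3336, 0.2702]
tcp_rot: [0.151, 0.989, -0.0, 0.0]
contact_force: [-0.1, 0.1, 0.2]
opening: 0.997
finger_force: 0.0
[-0.5488, -0.6316, 0.0008, -0.0001, 0.0001, 0.1537] t 0.85 q6 -0.7 pos [0.3348 0.3336 0.2702] op 0.997 F [-0.1  0.1  0.2]
```

```bash
python3 -m handwheel '[[-0.55,-0.632,0,0,0,0.154,1],[-0.55,-0.632,0,0,0,0.154,1],[-0.55,-0.632,0,0,0,0.154,1],[-0.55,-0.632,0,0,0,0.154,1],[-0.55,-0.632,0,0,0,0.154,1],[-0.55,-0.632,0,0,0,0.154,1],[-0.55,-0.632,0,0,0,0.154,1],[-0.55,-0.632,0,0,0,0.154,1]]'; python3 go.py .469 .027 .163 45
python3 - <<'E'
from h import *
import pickle
P=par('wrist'); im=eyes.read_camera('wrist')[:,:,::-1]; cv2.imwrite('pics/w1.png',im); pickle.dump(P,open('w1.pkl','wb'))
for X in ((.469,.027,.172),(.531,-.035,.163)): print(proj(P,X))
E
```

```text
time: 1.85
eef_pos: [0.4692, 0.0302, 0.2699]
tcp_rot: [0.382, 0.924, 0.0, -0.001]
contact_force: [-0.3, 0.1, 0.5]
opening: 0.999
finger_force: 0.0
[-0.0056, -0.0059, 0.2672, -0.0001, -0.0003, 0.0007] t 1.85 q6 -0.94 pos [0.4692 0.0302 0.2699] op 0.999 F [-0.3  0.1  0.5]
[[322.04639933 247.87102534]]
[[322.19947334 364.07237082]]
```

View pics/w1.png

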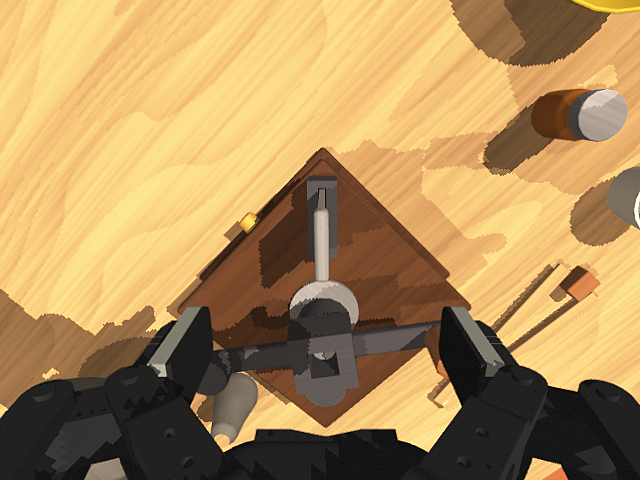

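```bash
python3 -m handwheel '[[-0.006,-0.006,0.13,0,0,0,1],[-0.006,-0.006,0.26,0,0,0,1],[-0.006,-0.006,0.26,0,0,0,1],[-0.006,-0.006,0.26,0,0,0,-1],[-0.006,-0.006,0.26,0,0,0,-1],[-0.006,-0.006,0.26,0,0,0,-1],[-0.006,-0.006,0.26,0,0,0,-1],[-0.006,-0.006,0.26,0,0,0,-1],[-0.006,-0.006,0.26,0,0,0,-1],[-0.006,-0.006,0.26,0,0,0,-1]]' 40; python3 go.py .467 .027 .245 45
```

```text
time: 3.15
eef_pos: [0.4703, 0.0261, 0.1673]
tcp_rot: [0.382, 0.924, 0.0, 0.001]
contact_force: [-0.8, 0.7, 5.2]
opening: 0.096
finger_force: 42.0
[0.0072, -0.004, -0.1943, 0.0003, 0.0004, 0.0005] t 3.15 q6 -0.95 pos [0.4703 0.0261 0.1673] op 0.096 F [-0.8  0.7  5.2]
```

```bash
python3 -m handwheel '[[0,0,-0.04,0,0,0,-1],[0,0,-0.1,0,0,0,-1],[0,0,-0.2,0,0,0,-1],[0,0,-0.2,0,0,0,-1],[0,0,-0.2,0,0,0,-1]]'; python3 go.py .463 .346 .245 45
python3 - <<'E'
from h import *
P=par('wrist'); a=eyes.read_camera('wrist')[:,:,::-1]; b=eyes.read_camera('side')[:,:,::-1]
cv2.imwrite('pics/w2.png',np.hstack([cv2.resize(a,(400,300)),cv2.resize(b[60:360,150:450],(300,300))]))
E
```

```text
time: 3.78
eef_pos: [0.4691, 0.0263, 0.2457]
tcp_rot: [0.382, 0.924, -0.0, -0.001]
contact_force: [-0.8, -0.8, -1.7]
opening: 0.092
finger_force: 41.1
[0.575, 0.5554, 0.0019, -0.0002, -0.0003, 0.0006] t 3.77 q6 -0.95 pos [0.4691 0.0263 0.2457] op 0.092 F [-0.8 -0.8 -1.7]
```

View pics/w2.png

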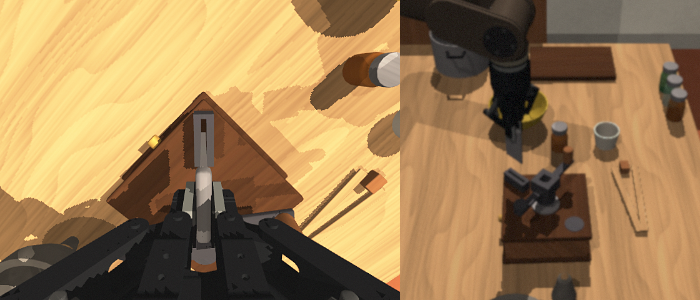

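```bash
python3 -m handwheel '[[0.1,0.1,0,0,0,0,-1],[0.575,0.555,0,0.055,0,0,-1],[0.575,0.555,0,0.055,0,0,-1],[0.575,0.555,0,0.055,0,0,-1],[0.575,0.555,0,0.055,0,0,-1],[0.575,0.555,0,0.055,0,0,-1],[0.575,0.555,0,0.055,0,0,-1],[0.575,0.555,0,0.055,0,0,-1]]'
python3 - <<'E'
from h import *
from scipy.optimize import least_squares
D=par('side'); t=np.linspace(0,6.28,90)
box=lambda p:proj(D,np.c_[p[0]+.08*np.cos(t),p[1]+.08*np.sin(t),0*t+.062])
r=least_squares(lambda p:[box(p)[:,0].min()-240,box(p)[:,0].max()-298,box(p)[:,1].min()-150],[.46,.35]);print(r.x,r.fun)
P=par('wrist'); a=eyes.read_camera('wrist')[:,:,::-1].copy()
for q in proj(P,np.c_[.464+.08*np.cos(t),.347+.08*np.sin(t),0*t+.062]): cv2.circle(a,tuple(int(v) for v in q),1,(255,0,0),-1)
cv2.imwrite('pics/w3.png',a)
E
```

```text
time: 4.88
eef_pos: [0.4634, 0.3444, 0.2456]
tcp_rot: [0.381, 0.92, -0.081, -0.033]
contact_force: [0.6, 0.2, -1.1]
opening: 0.094
finger_force: 41.1
[0.46370328 0.32682936] [-1.36560384  1.3753301  -0.18908464]
```

View pics/w3.png

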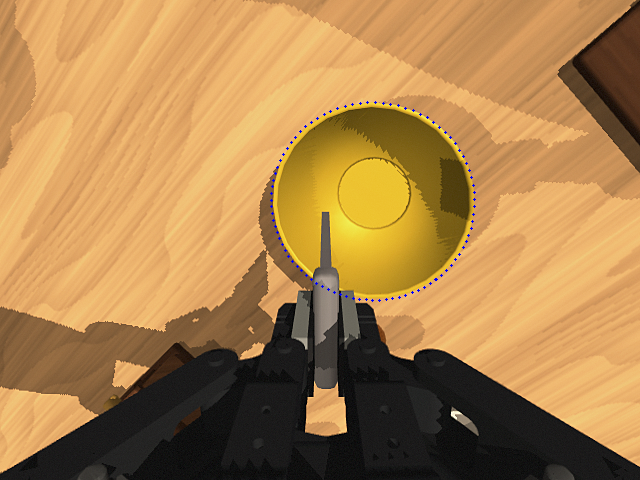

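```bash
python3 - <<'E'
from go import *
R=Ro.from_quat(monitor.get_state()['tcp_rot'])
print(R.as_matrix().round(2))
for z in (.15,.097): go([.464,.347,z],Rt=R)
E
```

```text
[[-0.71  0.7  -0.12]
 [ 0.71  0.7  -0.12]
 [-0.   -0.17 -0.98]]
[0.0041, 0.0468, 0.2353, 0.0, 0.0, 0.0] t 4.92 q6 -0.29 pos [0.4636 0.3443 0.246 ] op 0.094 F [ 0.3  0.  -0.1]
[0.0042, 0.0698, 0.3658, 0.0, 0.0, 0.0] t 4.92 q6 -0.29 pos [0.4636 0.3443 0.246 ] op 0.094 F [ 0.3  0.  -0.1]
```

```bash
python3 -m handwheel '[[0.004,0.03,0.12,0,0,0,-1],[0.004,0.048,0.235,0,0,0,-1],[0.004,0.06,0.31,0,0,0,-1],[0.004,0.067,0.35,0,0,0,-1],[0.004,0.07,0.366,0,0,0,-1],[0.004,0.07,0.366,0,0,0,-1],[0.004,0.07,0.366,0,0,0,-1]]'
```

```text
time: 5.8
eef_pos: [0.465, 0.3491, 0.0989]
tcp_rot: [0.381, 0.921, -0.079, -0.032]
contact_force: [0.6, 0.5, -0.9]
opening: 0.098
finger_force: 41.1
```

```bash
python3 -m handwheel '[[0,0.001,0.008,0,0,0,-1],[0,0.002,0.015,0,0,0,-1],[0,0.002,0.015,0,0,0,-1],[0,0.002,0.015,0,0,0,0],[0,0.002,0.015,0,0,0,0],[0,0.002,0.015,0,0,0,0],[0,0.002,0.015,0,0,0,0],[0,0.002,0.015,0,0,0,0]]'
python3 - <<'E'
from h import *
a=eyes.read_camera('wrist')[:,:,::-1]; b=eyes.read_camera('scene')[:,:,::-1]
cv2.imwrite('pics/w4.png',np.hstack([cv2.resize(a,(400,300)),cv2.resize(b[200:350,420:570],(300,300))]))
E
```

```text
time: 6.8
eef_pos: [0.4639, 0.3485, 0.0913]
tcp_rot: [0.38, 0.921, -0.08, -0.033]
contact_force: [-0.1, 0.5, 0.3]
opening: 0.501
finger_force: 0.1
```

View pics/w4.png

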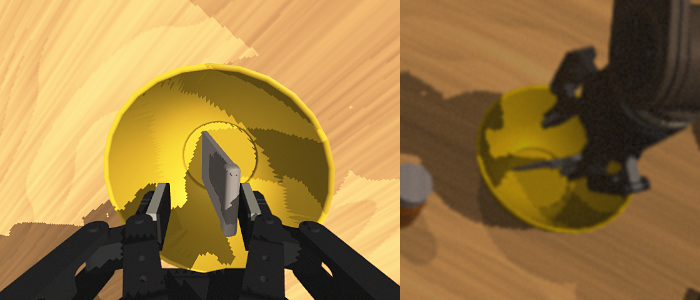

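```bash
python3 -m handwheel '[[0,-0.01,-0.06,0,0,0,0],[0,-0.03,-0.18,0,0,0,0],[-0.002,-0.06,-0.33,0,0,0,0],[-0.002,-0.07,-0.366,0,0,0,0.5],[-0.002,-0.07,-0.366,0,0,0,1]]'; python3 go.py .531 -.035 .25 -36.5
```

```text
time: 7.52
eef_pos: [0.4631, 0.3464, 0.2416]
tcp_rot: [0.381, 0.921, -0.079, -0.032]
contact_force: [0.1, -0.3, -1.0]
opening: 0.898
finger_force: 0.0
[-0.7933, -0.5511, 0.074, -0.0444, 0.0388, 0.4521] t 7.53 q6 -0.29 pos [0.4631 0.3464 0.2416] op 0.898 F [ 0.1 -0.3 -1. ]
```

```bash
python3 -m handwheel '[[-0.793,-0.551,0.074,-0.0444,0.0388,0.452,1],[-0.793,-0.551,0.074,-0.0444,0.0388,0.452,1],[-0.793,-0.551,0.074,-0.0444,0.0388,0.452,1],[-0.793,-0.551,0.074,-0.0444,0.0388,0.452,1],[-0.793,-0.551,0.074,-0.0444,0.0388,0.452,1],[-0.793,-0.551,0.074,-0.0444,0.0388,0.452,1],[-0.793,-0.551,0.074,-0.0444,0.0388,0.452,1],[-0.793,-0.551,0.074,-0.0444,0.0388,0.452,1],[-0.793,-0.551,0.074,-0.0444,0.0388,0.452,1],[-0.793,-0.551,0.074,-0.0444,0.0388,0.452,1],[-0.793,-0.551,0.074,-0.0444,0.0388,0.452,1]]'; python3 go.py .531 -.035 .155 -36.5
python3 - <<'E'
from h import *
P=par('wrist'); a=eyes.read_camera('wrist')[:,:,::-1].copy()
b=eyes.read_camera('scene')[:,:,::-1]
rz=lambda q:np.array([[np.cos(q),-np.sin(q),0],[np.sin(q),np.cos(q),0],[0,0,1]])
R=rz(np.radians(53.5)); T=np.array([.531,-.035,.103])
L=[(x,y,.06) for x in(-.022,.022) for y in (-.022,.022)]+[(x,y,.06) for x in(-.01,.01) for y in (-.01,.01)]+[(.083,0,.08),(-.083,0,.06),(0,0,.06)]
for q in proj(P,np.array(L)@R.T+T): cv2.circle(a,tuple(int(round(v)) for v in q),2,(255,0,255),-1)
print(proj(P,np.array(L)@R.T+T).round().tolist())
c=cv2.resize(b[200:350,420:570],(160,160)); a[:160,:160]=c
cv2.imwrite('pics/w5.png',a)
E
```

```text
time: 8.9
eef_pos: [0.5304, -0.0346, 0.2484]
tcp_rot: [0.892, 0.451, -0.002, -0.0]
contact_force: [-0.2, -0.9, -0.4]
opening: 1.003
finger_force: 0.0
[0.0009, 0.0024, 0.2334, -0.0008, 0.001, 0.0007] t 8.9 q6 0.38 pos [ 0.5304 -0.0346  0.2484] op 1.003 F [-0.2 -0.9 -0.4]
[[362.0, 288.0], [287.0, 288.0], [365.0, 215.0], [284.0, 215.0], [342.0, 269.0], [307.0, 269.0], [343.0, 236.0], [307.0, 236.0], [325.0, 96.0], [324.0, 376.0], [325.0, 253.0]]
```

View pics/w5.png

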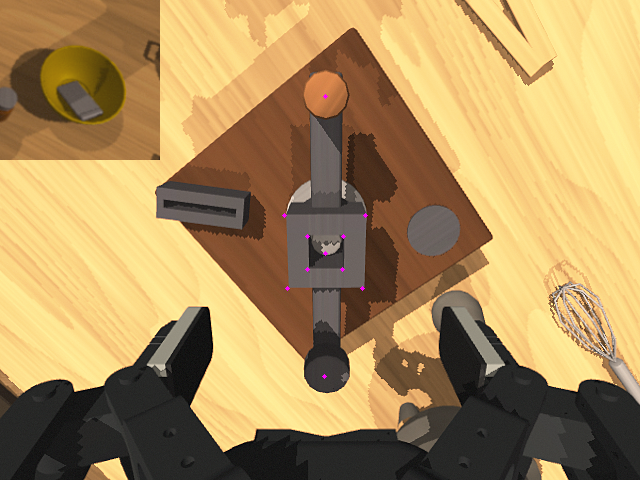

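```bash
python3 -m handwheel '[[0.001,0.001,0.12,0,0,0,1],[0.001,0.001,0.233,0,0,0,1],[0.001,0.001,0.233,0,0,0,1],[0.001,0.001,0.233,0,0,0,-1],[0.001,0.001,0.233,0,0,0,-1],[0.001,0.001,0.233,0,0,0,-1],[0.001,0.001,0.233,0,0,0,-1],[0.001,0.001,0.233,0,0,0,-1]]' 20; python3 go.py .531 -.035 .155 -36.5;python3 -c "
from h import *
print(monitor.get_state()['wrist_torque'])"
```

```text
time: 10.0
eef_pos: [0.5315, -0.0348, 0.1584]
tcp_rot: [0.893, 0.45, -0.001, 0.0]
contact_force: [-3.2, 2.1, 5.9]
opening: 0.513
finger_force: 22.4
[-0.0011, -0.0008, 0.0085, -0.0001, 0.0004, 0.0002] t 10.0 q6 0.38 pos [ 0.5315 -0.0348  0.1584] op 0.513 F [-3.2  2.1  5.9]
[ 0.36494552  0.59229848 -0.01728123]
```

```bash
python3 -m handwheel '[[0,-0.001,0,0,0,-0.03,-1],[0,-0.001,0,0,0,-0.06,-1],[0,-0.001,0,0,0,-0.09,-1],[0,-0.001,0,0,0,-0.12,-1],[0,-0.001,0,0,0,-0.12,-1]]'; python3 go.py .531 -.035 .155 -10;python3 -c "
from h import *
print(monitor.get_state()['wrist_torque'])"
```

```text
time: 10.62
eef_pos: [0.5317, -0.0346, 0.1581]
tcp_rot: [0.793, 0.609, 0.0, 0.001]
contact_force: [-2.1, 2.6, 6.6]
opening: 0.51
finger_force: 22.3
[-0.0015, -0.0014, 0.0077, 0.0003, 0.0002, -0.0275] t 10.62 q6 0.01 pos [ 0.5317 -0.0346  0.1581] op 0.51 F [-2.1  2.6  6.6]
[ 0.57889174  0.25798577 -0.01204747]
```

```bash
python3 -m handwheel '[[0,-0.001,0.004,0,0,-0.03,-1],[0,-0.001,0.008,0,0,-0.055,-1],[0,-0.001,0.012,0,0,-0.07,-1],[0,-0.001,0.014,0,0,-0.083,-1],[0,-0.001,0.014,0,0,-0.083,-1],[0,-0.001,0.014,0,0,-0.083,-1]]'; python3 go.py .531 -.035 .141 0;python3 -c "
from h import *
print(monitor.get_state()['wrist_torque'])"
```

```text
time: 11.38
eef_pos: [0.5306, -0.0347, 0.1502]
tcp_rot: [0.707, 0.707, -0.001, 0.0]
contact_force: [3.7, 2.8, -3.4]
opening: 0.514
finger_force: 22.1
[-0.0007, 0.0009, 0.023, -0.0003, 0.0004, -0.0] t 11.38 q6 -0.25 pos [ 0.5306 -0.0347  0.1502] op 0.514 F [ 3.7  2.8 -3.4]
[ 0.20570907 -0.71098209  0.01057368]
```

```bash
python3 -m handwheel '[[0,0,0.006,0,0,0,-1],[0,0,0.012,0,0,0,-1],[0,0,0.018,0,0,0,-1],[0,0,0.023,0,0,0,-1],[0,0,0.026,0,0,0,-1],[0,0,0.026,0,0,0,-1]]'; python3 -c "
from h import *
print(monitor.get_state()['wrist_torque'])"
```

```text
time: 12.12
eef_pos: [0.5309, -0.0348, 0.1447]
tcp_rot: [0.707, 0.708, -0.002, -0.001]
contact_force: [-6.5, 4.6, 19.1]
opening: 0.515
finger_force: 24.9
[ 0.76420847  1.10006416 -0.02262231]
```

```bash
python3 -m handwheel '[[0,0,0,0,0,0,-1],[0,0,0.005,0,0,0.012,-1],[0,0,0.01,0,0,-0.012,-1],[0,0,0.01,0,0,0,-1],[0,0,0.01,0,0,0,-1]]' 50; python3 -m handwheel '[[0,0,0,0,0,0,0.5],[0,0,0,0,0,0,1],[0,0,0,0,0,0,1],[0,0,0,0,0,0,1],[0,0,-0.1,0,0,0,1],[0,0,-0.2,0,0,0,1],[0,0,-0.3,0,0,0,1],[0,0,-0.3,0,0,0,1]]'; python3 go.py .531 -.035 .25 0
python3 - <<'E'
from h import *
a=eyes.read_camera('wrist')[:,:,::-1].copy(); b=eyes.read_camera('side')[:,:,::-1].copy()
P=par('wrist');D=par('side')
for z,col in((.089,(255,0,255)),(.103,(0,255,0))):
    for ang in (0,):
        X=np.array([(x,y,.06+z) for x in(-.022,.022) for y in(-.022,.022)]+[(0,.083,z+.08),(0,-.083,z+.06)])+[.531,-.035,0]
        for q in proj(P,X): cv2.circle(a,tuple(int(round(v)) for v in q),2,col,-1)
cv2.imwrite('pics/w6.png',np.hstack([a[40:440,100:540],cv2.resize(b[200:340,235:361],(360,400),interpolation=cv2.INTER_CUBIC)]))
E
```

```text
time: 12.75
eef_pos: [0.5321, -0.0351, 0.1447]
tcp_rot: [0.706, 0.708, -0.001, 0.001]
contact_force: [-14.3, 5.0, 33.5]
opening: 0.507
finger_force: 51.2
time: 13.75
eef_pos: [0.5323, -0.0352, 0.2599]
tcp_rot: [0.707, 0.708, 0.0, 0.003]
contact_force: [0.4, 0.7, 0.2]
opening: 0.997
finger_force: 0.0
[0.0006, -0.0035, 0.0247, 0.0015, 0.0011, 0.0004] t 13.75 q6 -0.26 pos [ 0.5323 -0.0352  0.2599] op 0.997 F [0.4 0.7 0.2]
```

View pics/w6.png

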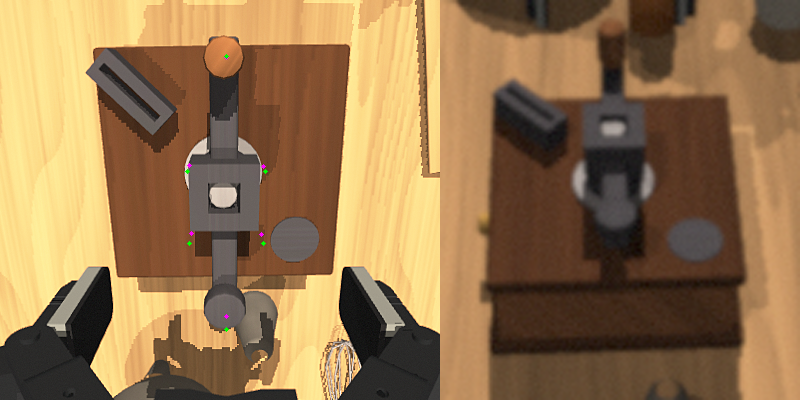

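```bash
python3 -c "
from plant import ctrl
print(ctrl.sign_off())"
```

```text
the job is handed in; nothing more can be done
None
```

The stop plate is lying in the upright yellow bowl, and the crank is squared on the spindle and pressed home on the collar. I handed the job in at about 14 s; the last camera view matched the seated height, and the hub went no lower under a 33 N push.

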